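# Clamp a lime in the citrus vise to the first slip of its clutch

### The job

Lay the lime lengthwise in the citrus vise, between the two V-shaped rubber faces, and let go of it. Then close the vise with its black knob only, turning it clockwise until its drag clutch first slips (the red mark on the knob just begins to part from the red mark on the collar under it), stop there, and let go, leaving the lime clamped. Do not keep turning a slipping clutch, do not push the sliding jaw by hand, and leave the other food and the salt shaker alone.

Things in the scene. Friction and masses are not known exactly. Their poses are not given: they have to be found in the camera images.
- lime: green lime, loose, 50 x 42 x 42 mm, about 40 g, lying on the worktop in front of the vise. Its x axis is its long (50 mm) axis, which lies level; it can be gripped across the 42 mm from above.
- lime_center (a point): centre of the lime (21 mm above its underside).
- vise: citrus vise fixed to the worktop: wooden board 270 x 100 x 12 mm; origin under its centre, x along it in the closing direction (knob to stop), z up. Metal gearbox 76 x 72 mm, top at z = 33 mm, round x = -75 mm, the knob on top. Two steel rails at y = -10 and +10 mm (tops at z = 17.5 mm, x = 10 to 115 mm) form the cradle: a lime along them has its centre at y = 0, z = 37 mm.
- jaw: sliding jaw, fully open at the start; slides only along the vise's x, up to 50 mm, 18 mm per radian of collar turn. Same axes as the vise, origin 34 mm below jaw_face. A rack bar runs from its back into the gearbox. It could be forced by hand, which is not allowed.
- jaw_face (a point): middle of the mouth of the jaw's V-shaped black rubber face, 34 mm above the worktop: the lips of the V reach about this x at y = -22 and +22 mm; at y = 0 it is a hollow about 9 mm deep. The face spans 18 to 50 mm above the worktop and faces +x of the vise.
- stop: rear stop, pegged to the board and immovable, at a different place from case to case: 54 to 74 mm from jaw_face to stop_face with the jaw open. Same axes as the vise, origin 34 mm below stop_face.
- stop_face (a point): middle of the mouth of the rear stop's V-shaped rubber face, 34 mm above the worktop; like the jaw's but facing -x of the vise.
- knob: black fluted round knob, 38 mm in diameter from 47 to 82 mm above the worktop, over a 47 mm skirt (40 to 46 mm). Vertical axis; origin on it, 40.5 mm above the worktop. Clockwise from above closes the jaw; turning back opens it. It turns the collar through a drag clutch, takes about 0.07 N m while the jaw runs free, and turns without end when the clutch slips. When released the jaw stays put.
- knob_grip (a point): point on the knob's axis 70.5 mm above the worktop, the height to grip at, from above, at any yaw. A hand that turns the knob in small steps and reads the torque at rest feels less than in motion: within 0.1 N m either way while the jaw runs free, about 0.2 N m resisting once the clutch slips.
- collar: metal collar, 60 mm in diameter, under the knob; it drives the jaw. Once the lime is pinched between jaw and stop, the turning torque climbs within about 0.1 rad from 0.07 to 0.40 N m; there the clutch slips: the knob turns on at that steady drag, collar and jaw stand still (jaw force 18 N). Origin on the knob's axis, 34 mm above the worktop.
- knob_mark (a point): red mark on the knob's skirt, 26 mm from the axis, 40.5 mm above the worktop; turns with the knob.
- collar_mark (a point): red mark on the collar, 26 mm from the axis, 40.5 mm above the worktop; turns with the collar. The two marks coincide at the start; their distance d shows the slip: d = 52 mm x sin(slip angle / 2). First slip: d between 2.5 and 15 mm (6 to 33 degrees).
- tomato: red tomato, 66 x 67 x 74 mm, loose bystander; origin under its centre.
- garlic: garlic bulb, 51 x 50 x 51 mm, loose bystander; origin under its centre.
- lemon: yellow lemon, 70 x 57 x 56 mm, loose bystander; origin under its centre.
- salt_shaker: glass salt shaker with a grey cap, 44 x 44 x 90 mm, loose bystander; origin under its centre.
Mind the look-alikes: they are no part of the job. Of the things like the lime, leave any that is pink; of the rest the larger one is meant.

How it is judged:
By the outcome, as a careful person would: the job done as asked, in the order asked, and still so for the second after the job is handed in, with the robot touching nothing.
It also fails if it takes over 69 s, if anything falls off the work surface, if the arm or the gripper's body presses on something with over 40 N, if the wrist force passes 120 N, or if a joint passes its speed limit or range.

### The arm

A 6-joint arm with a two-finger parallel gripper is mounted at the origin on a cart in front of the work surface, level with it; the furniture and walls round the work are solid. World frame = base frame: x ahead of the robot, y to its left, z up, the work surface at z = 0. Lengths are in m, angles in rad, forces in N, time in s.
With the tool pointing down it reaches from about 0.425 to 0.925 m from the base axis. Payload 12.5 kg.
Tool frame: the origin (TCP) lies at the very end of the fingers, on their centre line; the grasp point (between the pads) lies robot.grasp_offset behind it (robot.grasp_offset is the distance from the TCP to the grasp point, in m); z points along the fingers, y is the line along which they close (so a half turn about z gives the same grasp; the last joint's range is limited). The gripper opens to 85 mm and grips with 20 to 120 N. Pads are 22 mm wide; open, the fingers measure 114 mm over their backs; the gripper's body (76 mm by 85 mm) begins 54 mm behind the grasp point. The pads swing forward as they close: fully open they stand 13 mm farther back than shut.
Start: joints at [1.052, 0.491, 1.559, -0, 1.092, -0.106], TCP at [0.251, 0.573, 0.195] pointing down, gripper open.
Joint ranges: [-3.1, 3.1], [-0.84, 2.19], [0.05, 2.79], [-1.13, 4.28], [0.06, 2.93], [-2.69, 2.69]. Speed limits (rad/s): [2.22, 2.22, 2.79, 3.14, 3.14, 3.14].

### API

Orientations are given as a unit quaternion [w, x, y, z].
In Python, from bench import robot gives the robot as it stands. Calls block until the motion is done:
- robot.move_to(position, orientation): joint-space move of the TCP to a pose.
- robot.move_straight(position, rotation=None, vel=0.15, contact_N=None): straight line of the TCP; rotation=None keeps the orientation; vel is the mean speed in m/s. With contact_N (N) it stops when the force on the tool has changed by that much, and returns True; else False.
- robot.movej(angles): joint-space move.
- robot.let_go() and robot.close_gripper(strength=None): open the fingers fully, or close them until they stop; strength is the grip in N (None keeps the last).
- robot.hold(seconds).
- robot.solve_ik(position, orientation): joint angles nearest the present ones, or None.
- robot.grab_frame(name): name is "scene" or "top"; returns a dict with "pixels" (480x640x3 uint8, red, green, blue), "z_map" (480x640 float32, m along the optical axis (not along the pixel's ray), 0 where there is no reading), "fx", "fy", "cx", "cy" (pixels), "world_from_camera" (4x4, takes a point from camera to world coordinates). Camera axes: x right, y up, looking along -z (the intrinsics and any distortion apply to the point x, -y, -z); pixel columns grow to the right and rows downward; lengths in m; the calibration is good to about 2 mm. A picture is of the moment at which its call begins.
A pose or a line that the arm cannot do raises robot.PlanningError and nothing moves.
- robot.job_done(): hands the job in; it is judged then, once.
Trained networks look in a picture, given as the dict that the camera call returned (one of the last four; its "shot" number tells which), for a name from the list of things; names that differ only in an ending like _2 or _b are one class to them, and where a whole thing is asked for, a point or a joint stands for the part that bears it (a point fixed in the world has none). Each returns a list of dicts, best first, with "conf" (0 to 1); they miss things now and then, are a little off and sometimes report something else, mostly with a low value. They report only what shows in the picture. A call takes as long as a camera call. They do not tell look-alikes from the thing itself.
- robot.cut_out(picture, target): "mask" (480x640 bool, what is visible of it).
- robot.tip_of(picture, target): "at" ([x, y, z] in m, in world coordinates, good to about 4 mm: a listed point, or the origin of a listed thing).
Readings, each from a call of its own:
- robot.current_time_s(): time.
- robot.current_joint_positions(): joint angles.
- robot.current_joint_velocities(): joint speeds.
- robot.current_tau(): joint torques, N m.
- robot.current_tool_pos(): TCP position.
- robot.current_orientation(): TCP orientation.
- robot.current_wrist_force(): force on the tool from outside, world axes, zero at the start.
- robot.current_moment(): the same for the moment, N m.
- robot.current_grip_width(): finger opening in m.
- robot.current_grip_force(): force on a finger pad.
Only numpy, scipy, OpenCV 4.12 (cv2) and the standard library are available. Lean on these libraries where they do the work, as an engineer would, in place of code of your own. Each camera call takes 0.05 s, during which the arm holds its last target. There are 200 camera calls.

## Working session

There is one attempt and no reset: what is moved stays moved. The work goes in short steps, each a Python script; the robot and the scene stay as the last script left them, time stands still between calls to the robot, and variables do not carry over. Pictures are saved under pics/ and viewed, at most 10 in all, crops included, and the job is handed in when it is done.

```bash
ls; mkdir -p pics; cat > h.py <<'E'
import numpy as np, cv2
from bench import robot
def save(f,n): cv2.imwrite('pics/'+n+'.png',cv2.cvtColor(f['pixels'],cv2.COLOR_RGB2BGR))
def pts(f,mask=None):
    z=f['z_map']; m=(z>0) if mask is None else (mask&(z>0))
    v,u=np.nonzero(m); d=z[v,u]
    c=np.stack([(u-f['cx'])/f['fx']*d,-(v-f['cy'])/f['fy']*d,-d,np.ones_like(d)])
    return (f['world_from_camera']@c)[:3].T
E
python3 - <<'E'
from h import *
print(robot.grasp_offset, robot.current_time_s())
for n in ('scene','top'):
    f=robot.grab_frame(n); save(f,n+'0'); print(n,f['world_from_camera'][:3,3].round(3),[k for k in f])
    for t in ('lime_center','jaw_face','stop_face','knob','knob_grip','knob_mark','collar_mark','vise'):
        print(t,[(np.round(r['at'],4).tolist(),round(r['conf'],2)) for r in robot.tip_of(f,t)][:4])
    for r in robot.cut_out(f,'lime'):
        p=pts(f,r['mask']); print('lime mask',round(r['conf'],2),r['mask'].sum(),p.mean(0).round(3),p.min(0).round(3),p.max(0).round(3),f['pixels'][r['mask']].mean(0).round())
E
```

```text
pics
0.0187 0.0
scene [-0.226 -0.577  0.529] ['pixels', 'z_map', 'fx', 'fy', 'cx', 'cy', 'world_from_camera', 'shot']
lime_center [([0.3834, -0.3029, 0.0259], 0.9), ([0.4061, -0.4087, 0.0184], 0.68), ([0.3811, -0.2022, 0.0152], 0.52)]
jaw_face [([0.5441, -0.2716, 0.0343], 0.86), ([0.454, -0.5162, 0.0028], 0.22)]
stop_face [([0.5373, -0.1997, 0.0326], 0.75)]
knob [([0.5586, -0.3502, 0.0429], 0.97), ([0.613, 0.0875, -0.0014], 0.24)]
knob_grip [([0.5552, -0.3552, 0.0688], 0.61), ([0.3849, -0.3017, -0.0], 0.22)]
knob_mark [([0.5517, -0.329, 0.0404], 0.69)]
collar_mark [([0.5523, -0.3298, 0.0386], 0.59)]
vise [([0.5437, -0.2789, 0.0056], 0.91), ([0.534, -0.1994, 0.0019], 0.68)]
lime mask 0.82 424 [ 0.375 -0.307  0.03 ] [ 0.362 -0.325 -0.002] [ 0.447 -0.268  0.045] [132. 158.  60.]
lime mask 0.63 223 [ 0.377 -0.207  0.022] [ 0.365 -0.221 -0.001] [ 0.431 -0.173  0.033] [128. 152.  59.]
lime mask 0.56 432 [ 0.395 -0.411  0.032] [ 0.383 -0.429  0.01 ] [ 0.418 -0.39   0.044] [218. 143. 159.]
top [ 0.262 -0.069  1.231] ['pixels', 'z_map', 'fx', 'fy', 'cx', 'cy', 'world_from_camera', 'shot']
lime_center [([0.4072, -0.4101, 0.023], 0.81), ([0.3838, -0.3006, 0.0216], 0.79), ([0.383, -0.2012, 0.0133], 0.72)]
jaw_face [([0.5361, 0.0559, 0.0008], 0.6), ([0.5411, -0.2692, 0.0355], 0.57)]
stop_face [([0.534, -0.2032, 0.0353], 0.7), ([0.5537, -0.3278, 0.0456], 0.44)]
knob [([0.5544, -0.3568, 0.0404], 0.55), ([0.614, 0.0911, -0.0002], 0.17)]
knob_grip [([0.5602, -0.3486, 0.072], 0.73), ([0.5549, -0.3562, 0.0421], 0.31)]
knob_mark [([0.5529, -0.3266, 0.0362], 0.73), ([0.5436, -0.2736, -0.0006], 0.52)]
collar_mark [([0.5543, -0.3266, 0.044], 0.71), ([0.5379, 0.0531, 0.0018], 0.51)]
vise [([0.5452, -0.2779, -0.0007], 0.88)]
lime mask 0.73 255 [ 0.403 -0.403  0.035] [ 0.382 -0.425  0.004] [ 0.427 -0.385  0.047] [229. 157. 175.]
lime mask 0.51 235 [ 0.38  -0.299  0.036] [ 0.362 -0.32   0.022] [ 0.401 -0.28   0.047] [153. 183.  87.]
```

View pics/scene0.png

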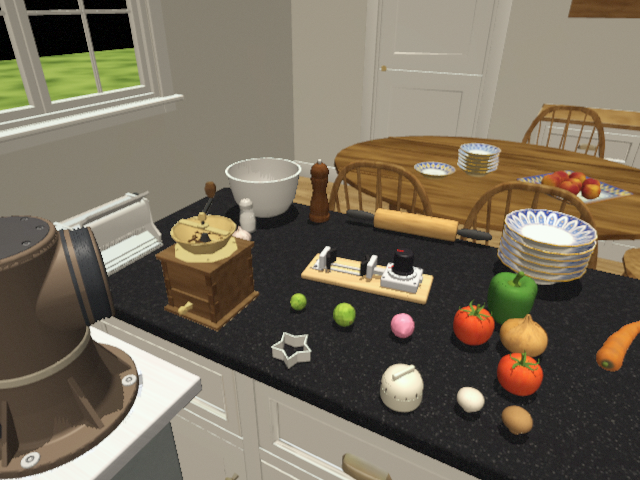

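```bash
python3 - <<'E'
from h import *
f=robot.grab_frame('top')
im=f['pixels']; p=pts(f,None)
full=np.full((480,640,3),np.nan); full[f['z_map']>0]=p
x,y,z=full[...,0],full[...,1],full[...,2]
# lime
g=im.astype(int)
green=(g[...,1]>g[...,0]+10)&(g[...,1]>g[...,2]+40)&(abs(x-.383)<.045)&(abs(y+.30)<.045)&(z>.008)
q=full[green][:,:2]; r=cv2.minAreaRect(q.astype(np.float32)*1000); print('lime',r, q.mean(0))
w,V=np.linalg.eigh(np.cov(q.T)); print(np.sqrt(w),np.degrees(np.arctan2(V[1,1],V[0,1])),full[green][:,2].max())
# knob top
k=(abs(z-.082)<.005)&(abs(x-.557)<.035)&(abs(y+.352)<.035)
q=full[k][:,:2]; print('knob',k.sum(),cv2.minEnclosingCircle(q.astype(np.float32)*1000),q.mean(0))
# gearbox top
k=(abs(z-.033)<.004)&(abs(x-.557)<.07)&(abs(y+.352)<.07)
print('gear',cv2.minAreaRect(full[k][:,:2].astype(np.float32)*1000))
k=(abs(z-.012)<.003)&(abs(x-.545)<.16)&(abs(y+.275)<.2)
print('board',cv2.minAreaRect(full[k][:,:2].astype(np.float32)*1000))
for lo,hi in((-.29,-.235),(-.235,-.15)):
    k=(z>.042)&(z<.062)&(y>lo)&(y<hi)&(abs(x-.54)<.05)
    print('jaw/stop',k.sum(),cv2.minAreaRect(full[k][:,:2].astype(np.float32)*1000) if k.sum() else 0)
ys,xs=np.nonzero((x>.33)&(x<.68)&(y>-.46)&(y<-.10)); a,b,c,d=ys.min(),ys.max(),xs.min(),xs.max(); print(a,b,c,d)
s=min(800/(d-c),600/(b-a))
cv2.imwrite('pics/crop0.png',cv2.resize(cv2.cvtColor(im[a:b,c:d],cv2.COLOR_RGB2BGR),None,fx=s*.99,fy=s*.99,interpolation=cv2.INTER_CUBIC))
E
```

```text
lime ((380.8714904785156, -301.4539794921875), (41.78241729736328, 39.38890075683594), 20.241931915283203) [ 0.38073176 -0.29968098]
[0.00985144 0.01143879] 50.60165671535813 0.04849003842067434
knob 172 ((553.26611328125, -351.2767333984375), 20.907913208007812) [ 0.55318442 -0.35097156]
gear ((551.8422241210938, -337.9582214355469), (72.44502258300781, 113.782958984375), 7.074347019195557)
board ((508.9075622558594, -257.9290771484375), (180.7545928955078, 317.6024475097656), 4.156285285949707)
jaw/stop 149 ((543.866943359375, -278.8910217285156), (46.25178909301758, 24.466339111328125), 5.6562418937683105)
jaw/stop 165 ((530.9864501953125, -187.95103454589844), (45.6507568359375, 25.822370529174805), 7.607025146484375)
0 327 218 510
```

View pics/crop0.png

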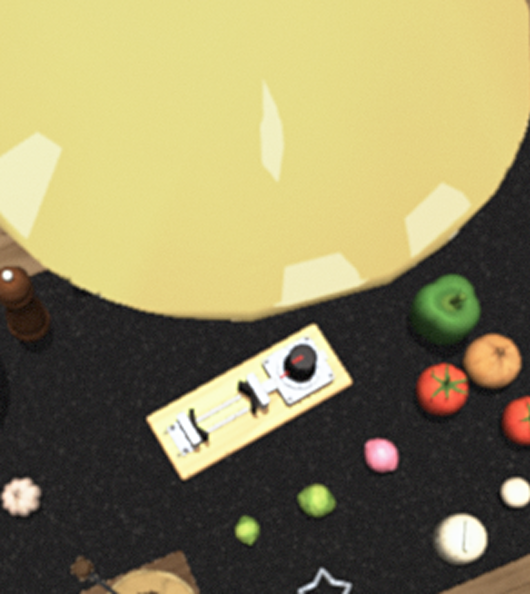

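The scene image shows the vise at about (365,277), the green lime at (344,315), a smaller green one at (298,301) and a pink one at (402,326). The target is the one near (0.381,-0.300). Next I need its long axis.

```bash
python3 - <<'E'
from h import *
C=[]
for n in ('scene','top'):
    f=robot.grab_frame(n); im=f['pixels']
    T=f['world_from_camera']; c=np.linalg.inv(T)@np.array([.382,-.3005,.021,1])
    u,v=f['cx']+f['fx']*c[0]/-c[2],f['cy']-f['fy']*c[1]/-c[2]; ui,vi=int(u),int(v)
    hsv=cv2.cvtColor(im,cv2.COLOR_RGB2HSV)
    m=((hsv[...,0]>25)&(hsv[...,0]<60)&(hsv[...,1]>80)&(hsv[...,2]>30)).astype(np.uint8)
    k,l,s,ct=cv2.connectedComponentsWithStats(m); mm=l==l[vi,ui]
    vv,uu=np.nonzero(mm); print(n,u,v,mm.sum(),uu.mean(),vv.mean())
    # project on level plane z=.021
    R=T[:3,:3]; d=np.stack([(uu-f['cx'])/f['fx'],-(vv-f['cy'])/f['fy'],-np.ones(len(uu))]); d=R@d; o=T[:3,3]
    P=(o[:,None]+d*((.021-o[2])/d[2]))[:2].T
    w,V=np.linalg.eigh(np.cov(P.T)); print('plane',P.mean(0),4*np.sqrt(w),np.degrees(np.arctan2(V[1,1],V[0,1])))
    w,V=np.linalg.eigh(np.cov(np.stack([uu,vv]))); print('px',4*np.sqrt(w),V[:,1])
    ang=np.arange(0,180,15)
    print([ (a,round(1000*np.ptp(P@[np.cos(np.radians(a)),np.sin(np.radians(a))]),1)) for a in ang])
    C.append(cv2.resize(im[vi-20:vi+20,ui-20:ui+20],(400,400),interpolation=cv2.INTER_CUBIC))
    if n=='top':
        z=f['z_map'];print('lamp',o[2]-z[0:150:30,360])
cv2.imwrite('pics/limes.png',cv2.cvtColor(np.hstack(C),cv2.COLOR_RGB2BGR))
E
```

```text
scene 341.8169391299164 314.5814485047787 452 343.9845132743363 314.1106194690266
plane [ 0.38558279 -0.30322948] [0.04317699 0.07535222] -155.77503961428442
px [23.28327641 24.81585068] [0.05435475 0.99852169]
[(np.int64(0), np.float64(70.1)), (np.int64(15), np.float64(73.5)), (np.int64(30), np.float64(72.9)), (np.int64(45), np.float64(70.8)), (np.int64(60), np.float64(65.2)), (np.int64(75), np.float64(57.6)), (np.int64(90), np.float64(49.6)), (np.int64(105), np.float64(43.6)), (np.int64(120), np.float64(42.7)), (np.int64(135), np.float64(47.8)), (np.int64(150), np.float64(55.2)), (np.int64(165), np.float64(64.1))]
top 390.88638499147015 275.7186096081891 313 391.7891373801917 275.1693290734824
plane [ 0.38240211 -0.30305628] [0.04557208 0.05110459] 55.048371157258416
px [18.67137314 21.48346438] [-0.95827138 -0.28586003]
[(np.int64(0), np.float64(45.8)), (np.int64(15), np.float64(46.3)), (np.int64(30), np.float64(49.4)), (np.int64(45), np.float64(51.6)), (np.int64(60), np.float64(51.3)), (np.int64(75), np.float64(49.9)), (np.int64(90), np.float64(48.2)), (np.int64(105), np.float64(45.8)), (np.int64(120), np.float64(45.6)), (np.int64(135), np.float64(46.3)), (np.int64(150), np.float64(45.3)), (np.int64(165), np.float64(45.0))]
lamp [0.87919557 0.87058648 0.86256146 0.85295569 0.84227979]
```

View pics/limes.png

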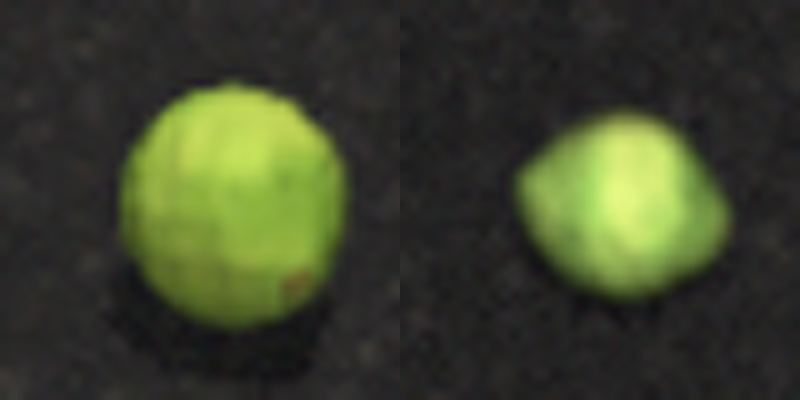

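The lime's long axis is at a yaw of about 57°: the top-view tips are at crop (522,182) and (730,218), and the stem scar in the left crop agrees. The vise axis is at about 97.4°. Picking it now.

```bash
cat >> h.py <<'E'
from scipy.spatial.transform import Rotation as Ro
def q(deg):
    a=np.radians(deg); c,s=np.cos(a),np.sin(a)
    o=Ro.from_matrix(np.array([[c,s,0],[s,-c,0],[0,0,-1.]])).as_quat(); return [o[3],*o[:3]]
E
python3 - <<'E'
from h import *
for n,p in (('lime',(.383,-.302,.1)),('place',(.5387,-.236,.12)),('knob',(.5537,-.3515,.12))):
    for a in (57,97,-123,-83,150,-30):
        j=robot.solve_ik(list(p),q(a)); print(n,a,None if j is None else np.round(j,2))
print(np.round(robot.current_orientation(),3))
a=57
robot.move_to([.383,-.302,.12],q(a))
robot.move_straight([.383,-.302,.001],vel=.12,contact_N=8) and print('contact')
print(robot.current_tool_pos(),robot.current_time_s())
robot.close_gripper(30)
print(robot.current_grip_width(),robot.current_grip_force())
p=np.array(robot.current_tool_pos()); robot.move_straight([*p[:2],.12],vel=.15)
print(robot.current_grip_width(),robot.current_time_s())
f=robot.grab_frame('scene'); save(f,'held')
cv2.imwrite('pics/heldc.png',cv2.resize(cv2.cvtColor(f['pixels'][180:360,240:480],cv2.COLOR_RGB2BGR),None,fx=3.3,fy=3.3))
E
```

```text
lime 57 [-0.8   0.43  1.99 -0.    0.72 -0.23]
lime 97 [-0.8   0.43  1.99 -0.    0.72 -0.93]
lime -123 None
lime -83 [-0.8   0.43  1.99 -0.    0.72  2.22]
lime 150 [-0.8   0.43  1.99 -0.    0.72 -1.85]
lime -30 [-0.8   0.43  1.99 -0.    0.72  1.29]
place 57 [-0.53  0.52  1.73 -0.    0.89  0.05]
place 97 [-0.53  0.52  1.73 -0.    0.89 -0.65]
place -123 None
place -83 [-0.53  0.52  1.73 -0.    0.89  2.49]
place 150 [-0.53  0.52  1.73 -0.    0.89 -1.57]
place -30 [-0.53  0.52  1.73 -0.    0.89  1.57]
knob 57 [-0.67  0.61  1.56 -0.    0.98 -0.09]
knob 97 [-0.67  0.61  1.56 -0.    0.98 -0.79]
knob -123 None
knob -83 [-0.67  0.61  1.56 -0.    0.98  2.35]
knob 150 [-0.67  0.61  1.56 -0.    0.98 -1.71]
knob -30 [-0.67  0.61  1.56 -0.    0.98  1.43]
[0.    0.205 0.979 0.   ]
[ 0.38322299 -0.30217032  0.00148809] 5.4
0.01271004765098738 29.6803013675526
-0.00021640223515136364 7.1917
```

View pics/heldc.png

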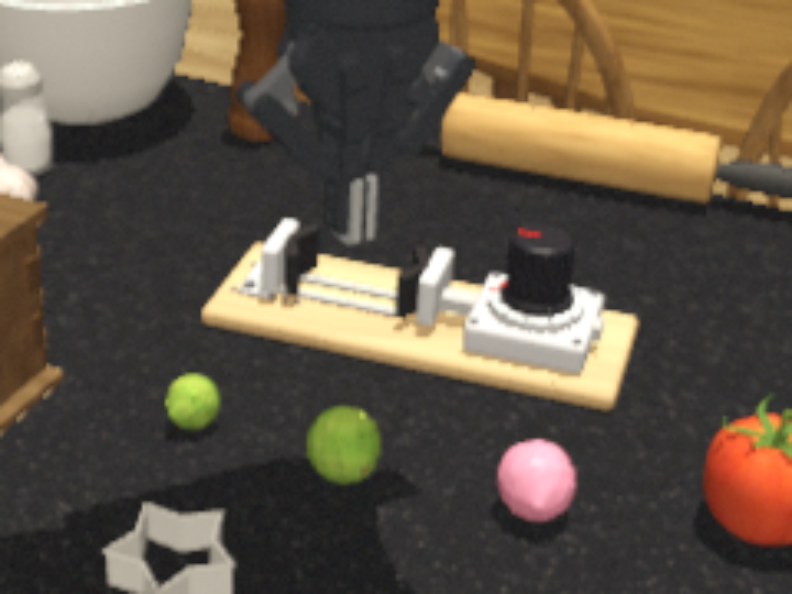

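The hand came up empty: the jaws closed past the lime, and it still lies at about (344,315) with its stem scar turned. I'll re-measure it before trying again.

```bash
cat > lime.py <<'E'
from h import *
def lime(names=('scene','top'),show=None,near=None):
    C=[]
    for n in names:
        f=robot.grab_frame(n); im=f['pixels']; T=f['world_from_camera']; o=T[:3,3]
        print(n,'net',[(np.round(r['at'],4).tolist(),round(r['conf'],2)) for r in robot.tip_of(f,'lime_center')])
        hsv=cv2.cvtColor(im,cv2.COLOR_RGB2HSV)
        m=((hsv[...,0]>25)&(hsv[...,0]<60)&(hsv[...,1]>80)&(hsv[...,2]>30)).astype(np.uint8)
        k,l,s,ct=cv2.connectedComponentsWithStats(m)
        for i in range(1,k):
            if not 80<s[i,4]<900: continue
            mm=l==i; vv,uu=np.nonzero(mm)
            d=T[:3,:3]@np.stack([(uu-f['cx'])/f['fx'],-(vv-f['cy'])/f['fy'],-np.ones(len(uu))])
            P=(o[:,None]+d*((.021-o[2])/d[2]))[:2].T
            if np.abs(P.mean(0)-[.39,-.28]).max()>.1: continue
            w,V=np.linalg.eigh(np.cov(P.T)); D=pts(f,mm)
            print('  px',uu.mean().round(1),vv.mean().round(1),s[i,4],'plane',P.mean(0).round(4),(4*np.sqrt(w)).round(4),np.degrees(np.arctan2(V[1,1],V[0,1])).round(),'depth top',np.percentile(D[:,2],95).round(4),'dmean',D[D[:,2]>.015].mean(0).round(4))
            if s[i,4]>250: ui,vi=int(uu.mean()),int(vv.mean())
        C.append(cv2.resize(im[vi-20:vi+20,ui-20:ui+20],(400,400),interpolation=cv2.INTER_CUBIC))
    if show: cv2.imwrite('pics/'+show+'.png',cv2.cvtColor(np.hstack(C),cv2.COLOR_RGB2BGR))
E
python3 - <<'E'
from lime import *
robot.let_go()
robot.move_straight([.45,-.15,.16],vel=.3)
print(robot.current_grip_width(),robot.current_time_s())
lime(show='limes1')
E
```

```text
0.08554526668641423 8.7417
scene net [([0.3787, -0.3031, 0.0259], 0.93), ([0.4061, -0.4082, 0.0186], 0.93), ([0.383, -0.2032, 0.0161], 0.5)]
  px 297.9 301.3 243 plane [ 0.3784 -0.208 ] [0.0333 0.0595] -149.0 depth top 0.0318 dmean [ 0.3773 -0.208   0.025 ]
  px 343.8 314.2 453 plane [ 0.3852 -0.303 ] [0.0432 0.0754] -156.0 depth top 0.0422 dmean [ 0.3734 -0.3078  0.032 ]
top net [([0.3833, -0.3012, 0.024], 0.53), ([0.4027, -0.4102, 0.0222], 0.5)]
  px 391.9 275.4 312 plane [ 0.3819 -0.303 ] [0.0459 0.0507] 60.0 depth top 0.0437 dmean [ 0.3798 -0.2989  0.0355]
```

View pics/limes1.png

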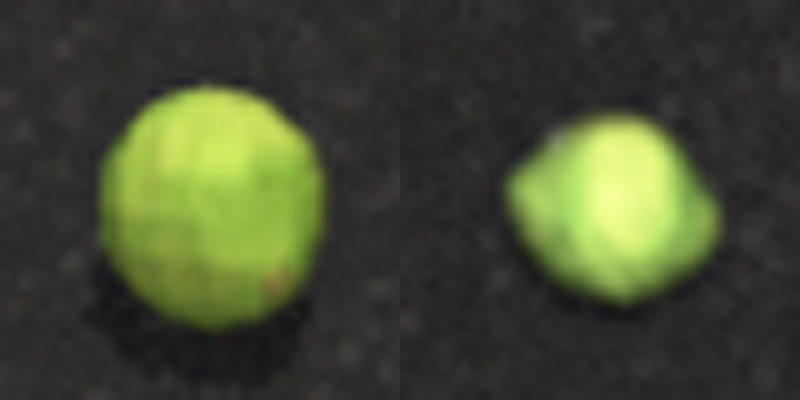

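The lime is unmoved, so the fingers must have closed over it or the tool was off. I'll descend again and look from close by before and after closing.

```bash
python3 - <<'E'
from lime import *
X=[.382,-.3015]
def crop(f): return cv2.resize(f['pixels'][230:350,280:410],(400,370),interpolation=cv2.INTER_CUBIC)
robot.move_to([*X,.07],q(58))
robot.move_straight([*X,.001],vel=.12)
print(robot.current_tool_pos(),np.round(robot.current_orientation(),3),np.round(q(58),3),robot.current_wrist_force(),robot.current_grip_width())
a=robot.grab_frame('scene')
robot.close_gripper(20)
print(robot.current_grip_width(),robot.current_grip_force(),robot.current_wrist_force(),robot.current_moment())
robot.hold(.2)
print(robot.current_grip_width(),robot.current_grip_force(),robot.current_tool_pos(),robot.current_time_s())
b=robot.grab_frame('scene')
cv2.imwrite('pics/ab.png',cv2.cvtColor(np.hstack([crop(a),crop(b)]),cv2.COLOR_RGB2BGR))
E
```

```text
[ 0.382527   -0.30140344  0.00158017] [0.    0.874 0.485 0.   ] [0.    0.875 0.485 0.   ] [-0.32052031  0.12660087 -0.25148589] 0.08535572460784124
0.016999175391305656 18.27292604262766 [-1.99504482  2.1597307  20.30930573] [ 0.36922399  0.50357548 -0.06134145]
0.017031998169945856 18.259182935034914 [ 0.38222643 -0.30182808  0.00223517] 11.45
```

View pics/ab.png

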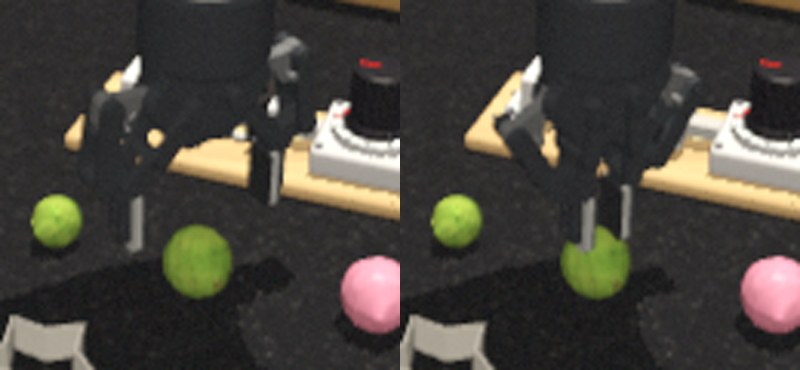

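In the "before" crop the fingertips at (135,250) and (272,200) sit well above and behind the lime at (198,262). After closing, they pinch its top. I'll measure the fingers with depth.

```bash
python3 - <<'E'
from h import *
for n in ('scene','top'):
    f=robot.grab_frame(n); T=f['world_from_camera']
    for P in ([.3822,-.3018,.002],[.3822,-.3018,.04]):
        c=np.linalg.inv(T)@[*P,1]; print(n,P,'px',f['cx']+f['fx']*c[0]/-c[2],f['cy']-f['fy']*c[1]/-c[2])
    p=pts(f); full=np.full((480,640,3),np.nan); full[f['z_map']>0]=p
    hsv=cv2.cvtColor(f['pixels'],cv2.COLOR_RGB2HSV)
    near=(np.hypot(full[...,0]-.3822,full[...,1]+.3018)<.07)&(full[...,2]>.02)&(full[...,2]<.2)
    fing=near&~((hsv[...,0]>25)&(hsv[...,0]<60)&(hsv[...,1]>80))
    s=full[fing]; 
    for lo in np.arange(.02,.18,.02):
        k=(s[:,2]>=lo)&(s[:,2]<lo+.02)
        if k.sum()>3: print(' z',lo.round(2),k.sum(),s[k].mean(0).round(3),s[k].min(0).round(3),s[k].max(0).round(3))
print(robot.current_joint_positions())
E
```

```text
scene [0.3822, -0.3018, 0.002] px 342.1683570984374 322.8871910843741
scene [0.3822, -0.3018, 0.04] px 342.83126057538215 306.39952942985116
 z 0.02 5 [ 0.381 -0.304  0.037] [ 0.369 -0.315  0.033] [ 0.394 -0.285  0.039]
 z 0.04 163 [ 0.379 -0.305  0.051] [ 0.359 -0.319  0.04 ] [ 0.397 -0.286  0.06 ]
 z 0.06 202 [ 0.379 -0.305  0.069] [ 0.359 -0.322  0.06 ] [ 0.4   -0.286  0.08 ]
 z 0.08 379 [ 0.381 -0.308  0.091] [ 0.338 -0.337  0.08 ] [ 0.426 -0.271  0.1  ]
 z 0.1 434 [ 0.379 -0.31   0.11 ] [ 0.328 -0.342  0.1  ] [ 0.427 -0.264  0.12 ]
 z 0.12 620 [ 0.372 -0.307  0.131] [ 0.323 -0.347  0.12 ] [ 0.439 -0.259  0.14 ]
 z 0.14 444 [ 0.367 -0.303  0.148] [ 0.335 -0.334  0.14 ] [ 0.428 -0.273  0.16 ]
 z 0.16 312 [ 0.355 -0.31   0.173] [ 0.344 -0.34   0.16 ] [ 0.396 -0.273  0.18 ]
top [0.3822, -0.3018, 0.002] px 390.2981424581974 276.7149510763703
top [0.3822, -0.3018, 0.04] px 392.42570776041566 274.11726236419156
[-8.04037538e-01  6.05039503e-01  2.06499014e+00 -2.00738933e-05
  4.69999251e-01 -2.45439458e-01]
```

Depth shows the fingertips at z≈0.036 while the reported TCP is 0.002. So the real tips are about 33 mm shorter than the reported TCP, with XY correct. I'll open, go lower with contact guarding and check the tip height.

```bash
cat >> h.py <<'E'
def tips(n='scene',zmax=.2,r=.075):
    f=robot.grab_frame(n); p=pts(f); t=np.array(robot.current_tool_pos())
    full=np.full((480,640,3),np.nan); full[f['z_map']>0]=p
    hsv=cv2.cvtColor(f['pixels'],cv2.COLOR_RGB2HSV)
    m=(np.hypot(full[...,0]-t[0],full[...,1]-t[1])<r)&(full[...,2]>.008)&(full[...,2]<zmax)&~((hsv[...,0]>25)&(hsv[...,0]<60)&(hsv[...,1]>80))
    s=full[m]; R=Ro.from_quat(np.roll(robot.current_orientation(),-1)).as_matrix(); l=(s-t)@R
    for sg in (-1,1):
        k=l[l[:,1]*sg>.005]
        for lo in np.arange(-.06,.02,.006):
            b=k[(k[:,2]<=-lo)&(k[:,2]>-lo-.006)]
            if len(b)>3: print(n,sg,'back',lo.round(3),len(b),b.mean(0).round(3))
    return f
E
python3 - <<'E'
from h import *
X=[.382,-.3015]
robot.let_go(); robot.hold(.1)
print(robot.current_tool_pos(),robot.current_wrist_force())
try: print(robot.move_straight([*X,-.026],vel=.05,contact_N=6))
except robot.PlanningError as e: print('plan',e)
print(robot.current_tool_pos(),robot.current_wrist_force(),robot.current_time_s())
f=tips()
cv2.imwrite('pics/low.png',cv2.resize(cv2.cvtColor(f['pixels'][230:350,280:410],cv2.COLOR_RGB2BGR),None,fx=4,fy=4,interpolation=cv2.INTER_CUBIC))
E
```

```text
[ 0.38199587 -0.30146711  0.0009603 ] [-0.06547955  0.53751768  0.77212508]
False
[ 0.38196432 -0.30148479 -0.02610778] [-0.18218681  0.04513072 -0.40797503] 13.0583
```

View pics/low.png

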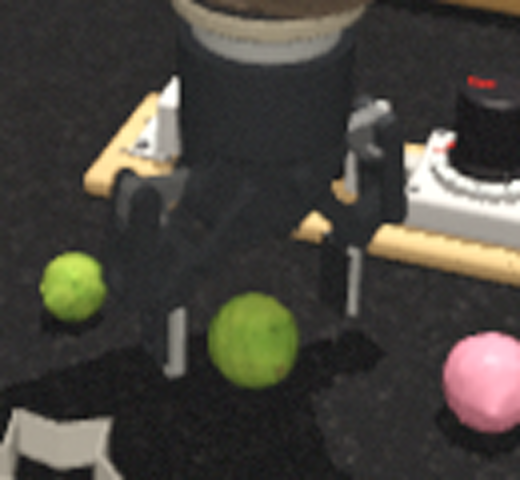

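The fingers now straddle the lime: tips at crop (173,378) and (350,315), lime centre (255,340). I'll go 4 mm lower, grip, lift and check.

```bash
python3 - <<'E'
from h import *
X=[.382,-.3015]
print(robot.move_straight([*X,-.030],vel=.05,contact_N=6))
robot.close_gripper(25)
print(robot.current_grip_width(),robot.current_grip_force(),robot.current_wrist_force())
robot.move_straight([*X,.07],vel=.15)
print(robot.current_grip_width(),robot.current_time_s())
f=robot.grab_frame('scene')
# vise refinement while here
for n in ('scene','top'):
    g=f if n=='scene' else robot.grab_frame(n)
    for t in ('jaw_face','stop_face','knob_grip','lime_center'):
        print(n,t,[(np.round(r['at'],4).tolist(),round(r['conf'],2)) for r in robot.tip_of(g,t)][:2])
E
```

```text
False
0.03961525149317778 24.598716215696186 [-0.80488752  0.63937316  4.78089785]
0.04006074691866703 14.6667
scene jaw_face [([0.5452, -0.2726, 0.0333], 0.91), ([0.5527, -0.3276, 0.0394], 0.38)]
scene stop_face [([0.5373, -0.2026, 0.035], 0.67)]
scene knob_grip [([0.5539, -0.3571, 0.0695], 0.87), ([0.3832, -0.3019, 0.0997], 0.67)]
scene lime_center [([0.3786, -0.3025, 0.1249], 0.77), ([0.4034, -0.4089, 0.0191], 0.74)]
top jaw_face [([0.5383, -0.2709, 0.0377], 0.62)]
top stop_face [([0.5338, -0.2022, 0.0356], 0.83)]
top knob_grip [([0.5583, -0.351, 0.0729], 0.69), ([0.6131, 0.0909, -0.0012], 0.39)]
top lime_center [([0.536, -0.2045, 0.0352], 0.58)]
```

```bash
python3 - <<'E'
from h import *
X=[.539,-.2365]; Q=q(97.4)
robot.move_to([*X,.07],Q)
print('c',robot.move_straight([*X,-.0125],vel=.08,contact_N=5),robot.current_tool_pos(),robot.current_wrist_force())
robot.let_go(); robot.hold(.15)
robot.move_straight([*X,.09],vel=.2)
robot.move_to([.45,-.1,.15],Q)
print(robot.current_time_s())
C=[]
for n in ('scene','top'):
    f=robot.grab_frame(n)
    print(n,[(np.round(r['at'],4).tolist(),round(r['conf'],2)) for r in robot.tip_of(f,'lime_center')])
    c=np.linalg.inv(f['world_from_camera'])@[*X,.03,1]; u,v=int(f['cx']-f['fx']*c[0]/c[2]),int(f['cy']+f['fy']*c[1]/c[2])
    C.append(cv2.resize(f['pixels'][v-40:v+40,u-40:u+40],(400,400),interpolation=cv2.INTER_CUBIC))
    if n=='top':
        p=pts(f); k=(abs(p[:,2]-.082)<.005)&(np.hypot(p[:,0]-.555,p[:,1]+.352)<.04)
        print('knob',cv2.minEnclosingCircle(p[k][:,:2].astype(np.float32)*1000),p[k].mean(0))
cv2.imwrite('pics/placed.png',cv2.cvtColor(np.hstack(C),cv2.COLOR_RGB2BGR))
E
```

```text
c True [ 0.53860607 -0.23634586 -0.01234343] [-0.74459139 -0.47312798  7.13881361]
18.95
scene [([0.5369, -0.2375, 0.0451], 0.9), ([0.4065, -0.4097, 0.0186], 0.6), ([0.3824, -0.2036, 0.0135], 0.56)]
top [([0.5382, -0.2359, 0.042], 0.78), ([0.4062, -0.4107, 0.0243], 0.58), ([0.383, -0.1983, 0.015], 0.49)]
knob ((553.429443359375, -351.8279113769531), 19.701309204101562) [ 0.55277706 -0.35063032  0.0836312 ]
```

View pics/placed.png

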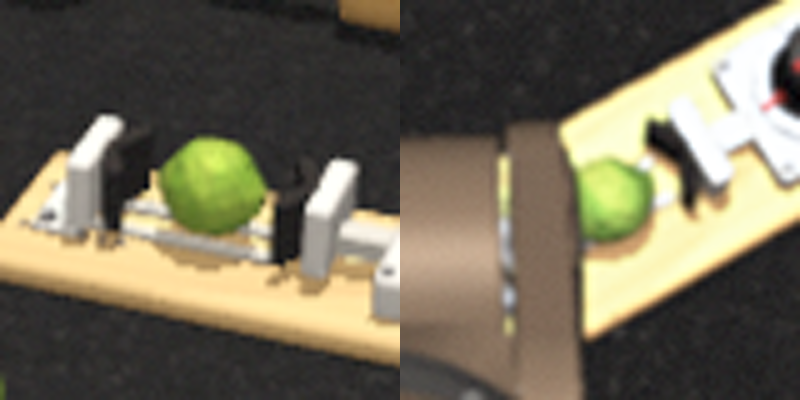

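The lime lies on the rails between both V faces. The gripper arm hides its far end in the top view. Now the knob: grip it at one end of joint 6's range and turn clockwise.

```bash
cat > k.py <<'E'
from h import *
def rd():
    F=np.array(robot.current_wrist_force()); return round(float(robot.current_moment()[2]),3),round(float(robot.current_tau()[5]),3),F.round(1).tolist(),round(robot.current_grip_width(),4),round(robot.current_time_s(),2)
def turn(d):
    j=np.array(robot.current_joint_positions()); return j
E
python3 - <<'E'
from k import *
X=[.554,-.352]
robot.move_to([*X,.085],q(172))
print(np.round(robot.current_joint_positions(),3),rd())
print('c',robot.move_straight([*X,.0145],vel=.1,contact_N=6),robot.current_tool_pos())
robot.close_gripper(60); print(rd(),robot.current_grip_force(),robot.current_tool_pos())
j0=np.array(robot.current_joint_positions()); t=robot.current_time_s()
j=j0.copy(); j[5]+=.25; robot.movej(list(j)); print('0.25',rd())
E
```

```text
[-0.666  0.651  1.583  0.     0.908 -2.097] (0.038, -0.042, [1.2, -0.0, -1.1], 0.0855, 20.57)
c False [ 0.55428869 -0.35217397  0.01499458]
(0.025, 0.058, [-2.3, -3.4, 6.2], 0.0364, 21.94) 59.834685005480424 [ 0.55413655 -0.3528047   0.01532721]
0.25 (-0.061, 0.531, [0.3, 2.5, 1.6], 0.0365, 22.29)
```

```bash
python3 - <<'E'
from k import *
j=np.array(robot.current_joint_positions()); print(j[5])
j[5]+=.5; robot.movej(list(j)); print('0.75',rd()); a=.75; hits=0
while a<2.3:
    j[5]+=.06; a+=.06; robot.movej(list(j)); r=rd(); print(round(a,2),r[0],r[1],r[2],r[4])
    if abs(r[0])>.15: break
f=robot.grab_frame('scene')
for t in ('jaw_face','stop_face'): print(t,[(np.round(x['at'],4).tolist(),round(x['conf'],2)) for x in robot.tip_of(f,t)][:2])
E
```

```text
-1.8518542029627252
0.75 (-0.053, 0.111, [3.0, 4.2, 0.9], 0.0366, 22.83)
0.81 -0.049 0.164 [3.8, 4.9, 0.8] 23.08
0.87 -0.089 0.165 [4.3, 4.8, 0.7] 23.33
0.93 -0.047 0.165 [4.0, 5.1, 0.4] 23.58
0.99 -0.054 0.166 [4.3, 6.2, -0.3] 23.83
1.05 -0.047 0.166 [6.6, 4.9, 0.8] 24.08
1.11 -0.096 0.167 [5.5, 6.0, -0.0] 24.33
1.17 -0.093 0.167 [6.9, 5.9, -1.2] 24.58
1.23 -0.081 0.168 [6.4, 6.3, -1.0] 24.83
1.29 -0.135 0.168 [7.2, 5.9, -1.9] 25.08
1.35 -0.072 0.168 [8.6, 5.9, -1.4] 25.33
1.41 -0.036 0.168 [9.1, 6.1, -1.3] 25.58
1.47 -0.088 0.168 [9.2, 6.2, -2.4] 25.83
1.53 -0.005 0.168 [10.3, 6.3, -1.7] 26.08
1.59 -0.042 0.168 [9.4, 6.1, -2.8] 26.33
1.65 -0.079 0.168 [10.1, 6.7, -1.9] 26.58
1.71 -0.072 0.168 [11.0, 5.6, -2.2] 26.83
1.77 -0.016 0.168 [11.3, 6.3, -3.1] 27.08
1.83 -0.039 0.191 [11.2, 5.5, -3.6] 27.33
1.89 0.161 0.403 [11.5, 4.4, -3.8] 27.58
jaw_face [([0.5406, -0.2386, 0.0366], 0.62), ([0.5823, -0.3588, 0.0384], 0.44)]
stop_face [([0.5393, -0.2015, 0.0319], 0.66)]
```

```bash
python3 - <<'E'
from k import *
j=np.array(robot.current_joint_positions()); b=j[5]
for i in range(3):
    j[5]+=.05; robot.movej(list(j)); r=rd(); print(round(j[5]-b,3),r, 'real',round(robot.current_joint_positions()[5]-b,3))
E
```

```text
0.05 (0.275, 0.453, [4.4, 2.5, -0.7], 0.0361, 27.98) real 0.047
0.1 (0.201, 0.422, [4.4, 2.0, -2.5], 0.0363, 28.23) real 0.097
0.15 (0.244, 0.405, [5.9, 2.8, -1.5], 0.0363, 28.48) real 0.147
```

The torque has been level for 0.10–0.15 rad of slip. I'll add 0.10 rad to sit well inside the 6–33° window, then release and check the marks.

```bash
python3 - <<'E'
from k import *
j=np.array(robot.current_joint_positions())
j[5]+=.10; robot.movej(list(j)); print(rd())
robot.let_go(); robot.hold(.1)
p=np.array(robot.current_tool_pos()); robot.move_straight([p[0],p[1],.10],vel=.15)
robot.move_to([.35,-.05,.2],q(60)); robot.hold(.3)
print(robot.current_time_s(),robot.current_wrist_force())
C=[]
for n in ('scene','top'):
    f=robot.grab_frame(n)
    for t in ('knob_mark','collar_mark','jaw_face','stop_face','lime_center'): print(n,t,[(np.round(x['at'],4).tolist(),round(x['conf'],2)) for x in robot.tip_of(f,t)][:2])
    c=np.linalg.inv(f['world_from_camera'])@[.545,-.28,.03,1]; u,v=int(f['cx']-f['fx']*c[0]/c[2]),int(f['cy']+f['fy']*c[1]/c[2])
    C.append(cv2.resize(f['pixels'][v-50:v+50,u-50:u+50],(400,400),interpolation=cv2.INTER_CUBIC))
    p=pts(f); full=np.full((480,640,3),np.nan); full[f['z_map']>0]=p
    hsv=cv2.cvtColor(f['pixels'],cv2.COLOR_RGB2HSV); red=((hsv[...,0]<8)|(hsv[...,0]>172))&(hsv[...,1]>110)
    m=red&(np.hypot(full[...,0]-.554,full[...,1]+.352)<.04)
    for a,uv in zip(full[m],np.argwhere(m)): print(uv,a.round(3),round(float(np.degrees(np.arctan2(a[1]+.352,a[0]-.554)))),end='; ')
    print()
cv2.imwrite('pics/end.png',cv2.cvtColor(np.hstack(C),cv2.COLOR_RGB2BGR))
E
```

```text
(0.17, 0.692, [3.1, 2.7, -1.8], 0.0364, 28.73)
31.8083 [-0.23673988  0.03198125  0.95273738]
scene knob_mark [([0.5829, -0.3648, 0.0394], 0.85)]
scene collar_mark [([0.5803, -0.3572, 0.0383], 0.65), ([0.5541, -0.3502, 0.0421], 0.52)]
scene jaw_face [([0.5414, -0.2386, 0.0335], 0.85)]
scene stop_face [([0.537, -0.2017, 0.0329], 0.58)]
scene lime_center [([0.4044, -0.4084, 0.0203], 0.85), ([0.5347, -0.2168, 0.0434], 0.82)]
[248 408] [ 0.574 -0.357  0.085] -14; [249 406] [ 0.567 -0.355  0.085] -12; [249 407] [ 0.567 -0.357  0.085] -19; [249 408] [ 0.57  -0.358  0.085] -21; [249 409] [ 0.569 -0.36   0.086] -30; [249 410] [ 0.568 -0.363  0.087] -39; [250 404] [ 0.556 -0.354  0.088] -39; [250 405] [ 0.56  -0.355  0.086] -25; [250 406] [ 0.559 -0.357  0.087] -44; [250 407] [ 0.565 -0.358  0.084] -26; [250 408] [ 0.561 -0.361  0.087] -52; [250 409] [ 0.563 -0.362  0.087] -49; [251 404] [ 0.557 -0.354  0.085] -28; [251 405] [ 0.558 -0.356  0.085] -40; [251 406] [ 0.56  -0.357  0.085] -43; [251 407] [ 0.559 -0.359  0.086] -55; 
top knob_mark [([0.5794, -0.3665, 0.0379], 0.86)]
top collar_mark 
[... 194 characters left out ...]
], 0.61), ([0.5344, -0.2005, 0.0001], 0.57)]
top lime_center [([0.5357, -0.2178, 0.0413], 0.69), ([0.4063, -0.4096, 0.0253], 0.63)]
[190 384] [ 0.568 -0.358  0.087] -22; [190 385] [ 0.569 -0.361  0.081] -33; [191 383] [ 0.567 -0.355  0.085] -13; [191 384] [ 0.566 -0.357  0.085] -23; [191 385] [ 0.565 -0.359  0.087] -32; [191 386] [ 0.564 -0.361  0.087] -43; [192 384] [ 0.563 -0.356  0.087] -21; [192 385] [ 0.563 -0.358  0.086] -35; [193 384] [ 0.561 -0.355  0.086] -21; [193 385] [ 0.56  -0.357  0.087] -38; [194 384] [ 0.559 -0.353  0.087] -17; [194 385] [ 0.559 -0.357  0.082] -44; [195 384] [ 0.558 -0.354  0.083] -24; [195 385] [ 0.557 -0.356  0.081] -53; [201 376] [ 0.554 -0.332  0.074] 91;
```

View pics/end.png

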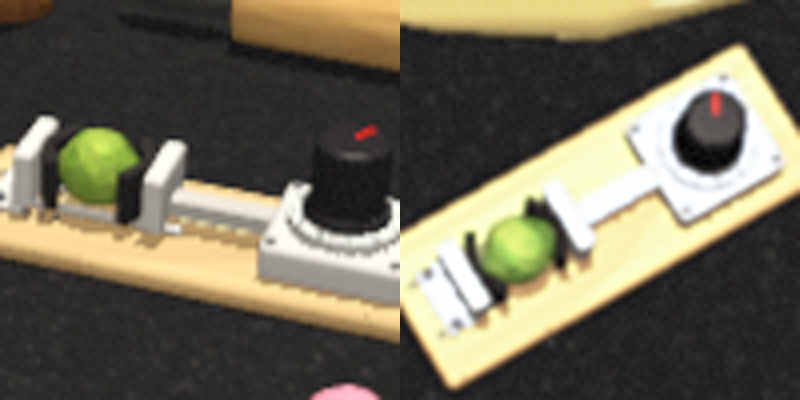

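The lime is clamped between both V faces. The marks are about 6–10 mm apart, from both the turn angle and the mark detections, which is inside 2.5–15 mm. The hand is clear, so I'm handing in.

```bash
python3 -c "
from bench import robot
print(robot.job_done())"
```

```text
the job is handed in; nothing more can be done
None
```

The lime is clamped lengthwise in the vise, with the knob turned just past first slip (marks about 6–10 mm apart) and released; the job was handed in at about 32 s, after one missed first grasp of the lime (the fingertips sit about 33 mm above the reported TCP).

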